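# Feed the specimen tray past the sprung shutter onto the scanning plate

### The arm

A 7-joint arm with a two-finger parallel gripper is mounted at the origin on the work surface. World frame = base frame: x ahead of the robot, y to its left, z up, the work surface at z = 0. Lengths are in mm, angles in rad, forces in N, time in s.
With the tool pointing down it reaches from about 400 to 850 mm from the base axis. Payload 4.5 kg.
Tool frame: the origin (TCP) lies at the very end of the fingers, on their centre line; the grasp point (between the pads) lies 19 mm behind it; z points along the fingers, y is the line along which they close (so a half turn about z gives the same grasp; the last joint's range is limited). The gripper opens to 85 mm and grips with 20 to 120 N. Pads are 22 mm wide; open, the fingers measure 114 mm over their backs; the gripper's body (76 mm by 85 mm) begins 54 mm behind the grasp point. The pads swing forward as they close: fully open they stand 13 mm farther back than shut.
Start: joints at [-1.143, 0.689, -0.195, 1.565, 0.157, 0.902, -0.215], TCP at [239.796, 577.193, 231.317] pointing down, gripper open.
Joint ranges: [-3.01, 3.01], [-0.46, 2.08], [-1.47, 1.51], [0.13, 2.56], [-1, 4.14], [0.04, 2.09], [-2.66, 2.66]. Speed limits (rad/s): [2.57, 2.57, 3.14, 3.14, 3.14, 3.14, 3.14].

### API

Orientations are given as a unit quaternion [x, y, z, w].
In Python, from rig import manip, cams gives the robot as it stands. The module is installed in compiled form; this text tells all that it offers.
- The arm moves only by the tool servo_tool, never from a script. Its argument "motion" is a list of rows, each a list of 3 entries, a list of its own where there are three numbers: the shift along the tool's x, y, z each as a share of 0.03 m, from -1 to 1, then the turn, a rotation vector about the tool's x, y, z each as a share of 0.5 rad, from -1 to 1, then the closure in counts, from 0 (fully open) to 255 (shut). In form: [[[x, y, z], [ax, ay, az], claw], ...]. A call has exactly 10 rows; each row shifts and turns the commanded pose from where the row before left it, along the tool's axes as they then stand; what a row does not reach is not made up. A row lasts 1/8 s, in which the tool goes at most 62.5 mm and 10.7 degrees, less where a joint would pass 70% of its speed; a pose out of reach is approached as far as the arm can. A call with a number of a shift or a turn outside -1 to 1 is refused whole. A call with a gripper value outside its range is refused whole. The fingers move at their own pace and stop on an object; "force" is the grip in N (left out, the last holds). Time passes only in rows, so rows that do not move let the fingers close, or fill a call up. It gives the time, the measured TCP pose, the force, the opening and the grip force at its end, in the units of the state.
- manip.observe(): the state, without advancing time (a new reading comes with each control period).
- cams.read_camera(name): name is "scene" or "side" or "wrist"; returns a dict with "pixels" (480x640x3 uint8, red, green, blue), "depth" (480x640 float32, mm along the optical axis (not along the pixel's ray), 0 where there is no reading), "fx", "fy", "cx", "cy" (pixels), "eye" and "orientation" of the camera in the world. Camera axes: x right, y down, z forward; pixel columns grow to the right and rows downward; lengths in mm; the calibration is good to about 2 mm. A picture is of the moment at which its call begins.
- manip.hand_in(): hands the job in; it is judged then, once.
The state is a dict: "time": time; "joints": joint angles; "joint_velocities": joint speeds; "joint_torque": joint torques, N m; "ee_pos": TCP position; "ee_rot": TCP orientation; "force": force on the tool from outside, world axes, zero at the start; "wrist_torque": the same for the moment, N m; "grip_width": finger opening in mm; "finger_force": force on a finger pad.
Only numpy, scipy, OpenCV 4.12 (cv2) and the standard library are available. Lean on these libraries where they do the work, as an engineer would, in place of code of your own. Each camera call takes 0.05 s, during which the arm holds its last target. There are 200 camera calls.

### The job

With one fingertip press the thumb rail down to raise the hinged shutter of the scanning lane, and keep it raised while another finger of the same hand pushes the waiting tray from behind along the lane under the shutter until its front is fully home against the end stop. Only then let go of the rail, so that the shutter closes behind the specimens over the tray's flat tail. This is all pressing and pushing: lift nothing, never let the shutter touch the tray or its specimens, keep both specimens standing on the tray, and leave the other things on the desk where they are.

Things in the scene. Friction and masses are not known exactly. Their poses are not given: they have to be found in the camera images.
- lane: Fixed loading lane, an aluminium channel with a floor 372 mm long (lane x -262 to +110 mm, top 6 mm above the desk). Origin: on the desk, on the lane's centre line, in the shutter's plane. x: along the lane, the way the tray is pushed; y: towards the shaft and thumb rail; z up. Guides for the tray: inner faces at y = +-31.5 mm, tops at z = 18 mm.
- end_stop (a point): Centre of the end stop's face, at lane x = 100 mm, z = 21 mm; the block's top is at z = 36 mm. Light shields stand beside the bay, at lane x = 9 to 111 mm, y = +-39.5 mm, to z = 62 mm on the rail side and 28 mm on the other. Behind the stop: a scanning head, lane x = 205 to 295 mm, to z = 147 mm. All on a black dotted plate 260 mm across, 4.5 mm high.
- shaft (a point): Point on the axis of the 8 mm steel shaft at lane x = 0 (y = 44 mm, z = 62 mm). The shaft runs along lane x and carries shutter blade and thumb rail, both fixed to it. Two bearing blocks hold it, at lane x = -261 to -251 and 11 to 21 mm, y = 37 to 51 mm, up to z = 70 mm; between them there is nothing else above the guides on this side.
- shutter (a joint): Angle of the shaft, rad: 0 = shutter closed (blade hanging across the lane); grows as the thumb rail is pressed down and the blade swings up sideways about the shaft; stop at 1.15. From 0.75 on the blade clears tray and specimens. A spring closes it when let go: about 2 N down on the rail's middle starts it, about 4 N holds it at 1.0.
- blade_low (a point): Middle of the lower edge of the shutter blade, a steel plate across the lane, fixed to the shaft; moves with it. Closed, the blade spans lane y = -32 to +32 mm, its lower edge 14 mm above the desk (31 mm from y = 18 mm outward). It swings only in its own plane (lane x within 4 mm of 0), so a tray cannot push it open; at 1.0 rad its tip is about 125 mm above the desk.
- rail_back (a point): Middle of the thumb rail's width at its rear end (lane x = -250 mm), 28 mm from the shaft axis; moves with the rail. The rail: a flat strip with a rubber tread outside the lane and parallel to it, 6 to 47 mm out from the shaft. Pressable anywhere along its length; a fingertip can slide along it.
- rail_front (a point): The same at the rail's front end (lane x = -50 mm). The rail slopes up, away from the lane, by 0.5 - q rad at shutter angle q: on the line lane y = 72 mm its top is 79 mm above the desk when closed, 49 mm at q = 1.0.
- tray: Loose aluminium slide tray, 160 x 60 mm, 0.3 to 0.65 kg, on the lane floor between the guides, its front at first 12 to 37 mm short of the shutter. Origin: centre of its underside; x forward (as the lane's), z up. Front lip 30 mm high, front face at tray x = +80 mm; specimen nest with 10 mm rim from x = -4 mm on; behind it a flat tail 4 mm thick. Home: origin at lane x = +20 mm.
- push_plate (a point): Centre of the rear face of the tray's upright rear plate (push here), at tray x = -80 mm, 31 mm above the tray's underside. The plate is 54 mm wide, 4 mm thick, its top 62 mm above the tray's underside (68 mm above the desk). With the tray home this face is at lane x = -60 mm.
- specimen_a: Small loose grey printed bracket, 26 x 34 mm base, 28 mm tall, 30 g, standing in the rear half of the tray's nest. Origin: centre of its underside.
- specimen_b: The same in the front half of the nest.
- printed_bracket: White printed bracket, 50 x 60 mm base, 90 mm tall, loose, standing beside the lane; leave alone.
- ball_bar: Small ball bar, 142 mm long, 32 mm high, loose, beside the lane; leave alone.
- dot_roll: Paper roll 72 mm across, 22 mm high, loose, beside the lane; leave alone.
- caliper: Caliper 200 mm long, 12 mm high, lying flat on the desk behind the lane's rear end; leave alone.
- spray_can: Spray can, 54 mm across, 150 mm tall, standing off to one side; leave alone.
- mug: White mug, 80 mm across, 90 mm tall; leave alone.
- mouse: Computer mouse, 105 x 60 mm; leave alone.

How it is judged:
By the outcome, as a careful person would: the job done as asked, in the order asked, and still so for the second after the job is handed in, with the robot touching nothing.
It also fails if it takes over 42 s, if anything falls off the work surface, if the arm or the gripper's body presses on something with over 40 N, if the wrist force passes 120 N, or if a joint passes its speed limit or range.

## Working session

There is one attempt and no reset: what is moved stays moved. The work goes in short steps, Python scripts to look and compute and a tool call to move; the robot and the scene stay as the last step left them, time stands still between calls to the robot, and variables do not carry over. Pictures are saved under pics/ and viewed, at most 10 in all, crops included, and the job is handed in when it is done.

Besides the shell and the picture viewer there is one more tool, called after "Emit:" as name(argument=value, ...) on one line, values as JSON. servo_tool: Moves the arm, as the interface text tells. Its arguments: {"type":"object","properties":{"motion":{"type":"array","items":{"type":"array"}},"force":{"type":"number"}},"required":["motion"]}

```bash
mkdir -p pics; cat > h.py <<'E'
import numpy as np, cv2
from rig import manip, cams
from scipy.spatial.transform import Rotation as R
def cam(n):
    c=cams.read_camera(n); c['R']=R.from_quat(c['orientation']).as_matrix(); return c
def pts(c):
    v,u=np.mgrid[0:480,0:640]; d=c['depth']
    P=np.stack([(u-c['cx'])/c['fx']*d,(v-c['cy'])/c['fy']*d,d],-1)
    return P@c['R'].T+np.array(c['eye'])
def ray(c,u,v,z):
    d=c['R']@np.array([(u-c['cx'])/c['fx'],(v-c['cy'])/c['fy'],1]); e=np.array(c['eye'])
    return e+d*(z-e[2])/d[2]
def proj(c,p):
    q=c['R'].T@(np.array(p)-c['eye']); return c['fx']*q[0]/q[2]+c['cx'],c['fy']*q[1]/q[2]+c['cy']
E
python3 - <<'E'
from h import *
print(manip.observe())
for n in("scene","side","wrist"):
    c=cam(n); cv2.imwrite(f"pics/{n}0.png",c['pixels'][:,:,::-1]); print(n,c['eye'],c['orientation'],c['fx'],(c['depth']>0).mean())
E
```

```text
{'time': 0.0, 'joints': array([-1.14318128,  0.69001257, -0.19452183,  1.56636359,  0.15733183,
        0.9024981 , -0.21511623]), 'joint_velocities': array([-0.00017875, -0.00119402, -0.00081023, -0.00070884,  0.00142862,
        0.00077151,  0.00027043]), 'joint_torque': array([-1.09559660e-03, -5.39603841e+01, -1.26717355e+00, -1.58545339e+01,
        9.02111758e-03,  9.39213205e-03, -5.69676040e-08]), 'ee_pos': array([239.61896291, 576.52635647, 230.46120671]), 'ee_rot': array([ 1.95590205e-01,  9.80685262e-01, -9.36554569e-04, -1.08048480e-04]), 'force': array([ 0.14071098,  0.35444176, -0.26105638]), 'wrist_torque': array([-0.00987847,  0.04679054,  0.00566546]), 'finger_force': 0.0, 'grip_width': 85.36771818854271}
scene [1169.84918363   95.07577795  982.23339827] [ 0.63587896  0.71904177 -0.21305871 -0.18232625] 498.04577219535236 0.9958723958333333
side [ 550.36920676 -947.51002003  807.49566585] [ 0.89113885 -0.02682856  0.00559755 -0.45290225] 467.8079023068393 0.9961783854166667
wrist [173.58563388 604.13415991 372.35716993] [0.82294215 0.55006368 0.07807893 0.11874274] 357.2886326533715 0.9957845052083333
```

View pics/scene0.png

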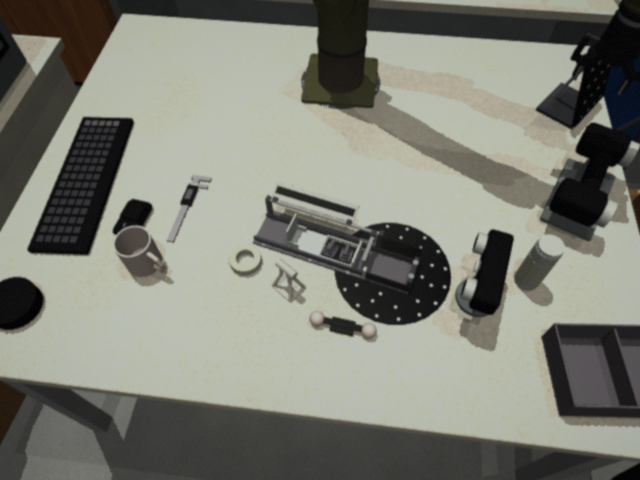

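View pics/side0.png

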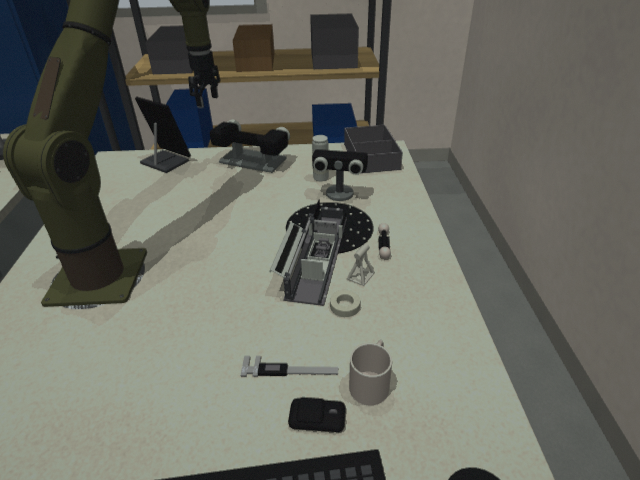

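The overview shows the lane at about (255-420, 190-290) in the scene view. Its rear end is at left, the rail is on the robot side, and the head stands at right. I'll enlarge the crops next.

```bash
python3 - <<'E'
from h import *
a=cv2.imread("pics/scene0.png")[175:300,240:430]; b=cv2.imread("pics/side0.png")[190:310,250:400]
a=cv2.resize(a,None,fx=4,fy=4,interpolation=cv2.INTER_CUBIC)
b=cv2.resize(b,None,fx=4.5,fy=4.5,interpolation=cv2.INTER_CUBIC)
cv2.imwrite("pics/a.png",np.clip(a*1.5,0,255)); cv2.imwrite("pics/b.png",np.clip(b*1.5,0,255))
E
```

```text
[ WARN:0@0.408] global loadsave.cpp:1063 imwrite_ Unsupported depth image for selected encoder is fallbacked to CV_8U.
```

View pics/a.png

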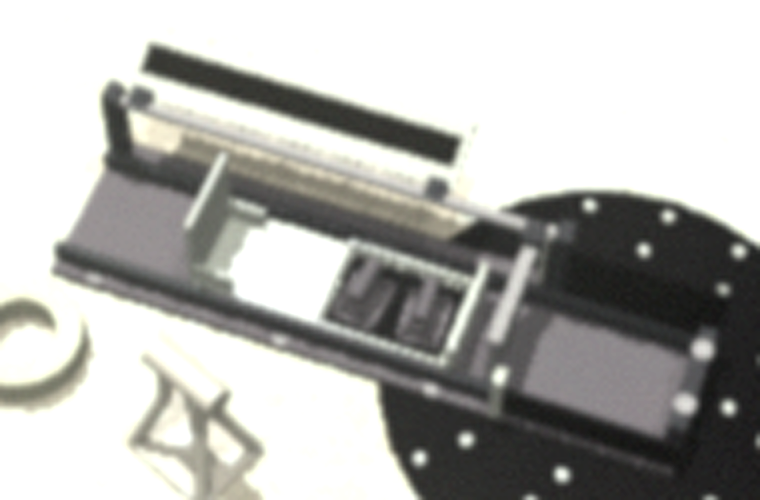

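View pics/b.png

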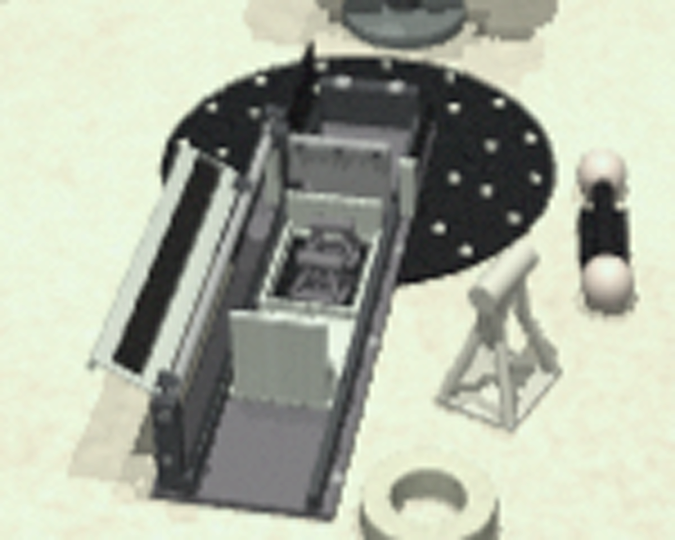

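The crops show the closed shutter at crop-a (510,295). The tray's rear plate is at (208,210), its front lip at (468,305), and both specimens are standing. The black rail tread runs from (147,58) to (458,152).

```bash
cat > loc.py <<'E'
from h import *
def run():
    res={}
    for n,(u0,u1,v0,v1) in dict(scene=(260,365,180,235),side=(265,310,215,285)).items():
        c=cam(n);P=pts(c); g=c['pixels'].max(2)
        m=np.zeros(g.shape,bool); m[v0:v1,u0:u1]=True
        m&=(P[...,2]>60)&(P[...,2]<100)
        Q=P[m]; dark=P[m&(g<45)]
        # tread: top-most dark band farthest from lane
        k=cv2.connectedComponentsWithStats((m&(g<45)).astype('uint8'))
        i=1+np.argmax(k[2][1:,4]); t=P[k[1]==i]
        ctr=t.mean(0); w,V=np.linalg.eigh(np.cov((t-ctr).T)); d=V[:,2]*np.sign(V[1,2])
        s=(t-ctr)@d; print(n,'tread n',len(t),'ctr',ctr.round(1),'dir',d.round(4),'ends',np.percentile(s,[0.5,99.5]).round(1),'sd',np.sqrt(w).round(1), 'yaw',np.degrees(np.arctan2(d[1],d[0])))
        s2=(Q-ctr)@d; e=np.percentile(s2,[1,99]); print(' all ends',e, k[2][i])
run()
E
python3 loc.py
```

```text
scene tread n 374 ctr [499.3  -6.3  79.6] dir [0.2423 0.9702 0.0038] ends [-93.4  87.3] sd [ 2.1  3.1 52.7] yaw 75.97584075086309
 all ends [-108.27944928  111.49797826] [277 188  77  27 374]
side tread n 289 ctr [496.7 -18.5  78.1] dir [ 2.386e-01  9.711e-01 -8.000e-04] ends [-86.9 100.1] sd [ 1.5  4.4 53.8] yaw 76.19349854204145
 all ends [-102.191262    140.45287423] [275 225  23  48 289]
```

```bash
cat >> h.py <<'E'
YAW=np.radians(76.1); EX=np.array([np.cos(YAW),np.sin(YAW),0]); EY=np.array([-EX[1],EX[0],0]); O=np.array([603.3,117.8,0])
def lane(P): D=P-O; return np.stack([D@EX,D@EY,D[...,2]],-1)
def world(x,y,z): return O+x*EX+y*EY+np.array([0,0,z])
E
python3 - <<'E'
from h import *
for n in("scene","side"):
    c=cam(n); L=lane(pts(c)); x,y,z=L[...,0],L[...,1],L[...,2]
    def q(name,m,k):
        v=L[m][:,k]; print(n,name,m.sum(),np.percentile(v,[2,25,50,75,98]).round(1) if m.sum() else '')
    for lo in range(-250,-40,60):
        m=(x>lo)&(x<lo+60)
        q(f'guide-y {lo}',m&(y<-20)&(y>-60)&(z>14)&(z<22),1)
        q(f'shaft {lo}',m&(y>30)&(y<56)&(z>55)&(z<68),1)
    q('plate x',(x>-230)&(x<-110)&(abs(y)<22)&(z>40)&(z<66),0)
    q('lip x',(x>-60)&(x<-8)&(abs(y)<25)&(z>25)&(z<40),0)
    q('blade x',(x>-10)&(x<15)&(abs(y)<25)&(z>45)&(z<60),0)
    q('stop x',(x>85)&(x<130)&(abs(y)<25)&(z>12)&(z<34),0)
    q('stop y',(x>85)&(x<130)&(abs(y)<60)&(z>15)&(z<34),1)
    q('head',(x>150)&(x<350)&(z>20)&(abs(y)<80),0)
    q('floor x',(abs(y)<20)&(x<-150)&(x>-300)&(z>3.5)&(z<10),0)
    q('rail y',(x>-240)&(x<-60)&(y>40)&(y<110)&(z>50),1)
E
```

```text
scene guide-y -250 81 [-43.2 -32.9 -31.5 -29.4 -26.7]
scene shaft -250 62 [44.1 45.5 46.8 49.5 55.5]
scene guide-y -190 102 [-34.4 -32.7 -30.5 -27.6 -20.3]
scene shaft -190 68 [36.2 45.  46.5 49.6 55.4]
scene guide-y -130 102 [-34.4 -32.3 -29.8 -27.  -21.9]
scene shaft -130 70 [44.1 45.4 46.6 49.5 55.4]
scene guide-y -70 105 [-34.4 -32.5 -30.  -27.  -22. ]
scene shaft -70 76 [43.  44.8 46.4 49.2 54.5]
scene plate x 67 [-180.2 -177.7 -177.2 -176.8 -176.5]
scene lip x 90 [-50.6 -44.4 -25.  -21.9 -21. ]
scene blade x 6 [2.7 3.2 3.8 4.2 4.3]
scene stop x 2 [ 94.9  97.8 100.9 104.  106.9]
scene stop y 127 [-38.2 -36.5 -29.6  39.8  43.5]
scene head 3503 [207.5 230.8 251.8 274.1 346.8]
scene floor x 392 [-290.5 -252.7 -232.7 -210.8 -160.6]
scene rail y 1681 [44.4 56.6 66.8 77.7 88.5]
side guide-y -250 48 [-36.4 -34.1 -32.1 -30.3 -28.5]
side shaft -250 72 [42.7 44.8 47.6 51.3 55.5]
side guide-y -190 47 [-35.  -33.3 -31.4 -29.4 -20.4]
side shaft -190 63 [42.8 44.7 47.  51.6 55.4]
side guide-y -130 52 [-35.  -33.2 -30.6 -27.4 -24.5]
side shaft -130 60 [42.9 44.2 46.8 49.9 55.1]
side guide-y -70 53 [-34.7 -32.3 -30.1 -27.  -21.5]
side shaft -70 41 [42.8 44.5 46.4 48.7 52.5]
side plate x 141 [-184.9 -182.  -180.8 -179.6 -177.5]
side lip x 111 [-52.7 -47.  -25.9 -24.1 -20.9]
side blade x 77 [-6.5 -3.4 -2.4 -0.7  2.6]
side stop x 108 [ 96.   98.9 100.2 101.8 105.2]
side stop y 158 [-38.  -17.8   0.8  22.   40.6]
side head 1354 [203.8 217.2 228.8 245.6 336.6]
side floor x 373 [-262.9 -244.1 -223.5 -200.  -180.9]
side rail y 918 [43.4 55.3 65.8 76.7 87.6]
```

```bash
cat >> h.py <<'E'
def tgt(x,y,z,t):
    c,s=np.cos(t),np.sin(t); X=EX; Y=-EY*c-np.array([0,0,s]); return world(x,y,z),R.from_matrix(np.stack([X,Y,np.cross(X,Y)],1))
def roll(p,q,tw,n):
    for _ in range(n): p=p+q.apply(np.array(tw[:3])*30); q=q*R.from_rotvec(np.array(tw[3:])*.5)
    return p,q
def plan(P,Q,n):
    from scipy.optimize import least_squares
    s=manip.observe(); p0,q0=np.array(s['ee_pos']),R.from_quat(s['ee_rot'])
    def f(tw):
        p,q=roll(p0,q0,tw,n); return np.r_[p-P,(Q.inv()*q).as_rotvec()*300]
    r=least_squares(f,np.zeros(6)); print('per row',r.x.round(3),'res',abs(r.fun).max().round(2)); return r.x
def st():
    s=manip.observe(); q=R.from_quat(s['ee_rot']).as_matrix()
    print('t',round(s['time'],2),'lane',lane(np.array(s['ee_pos'])).round(1),'tilt',np.arcsin(-q[2,1]).round(3),'yawerr',np.dot(q[:,0],EY).round(3),'xz',q[2,0].round(3),'F(lane)',(s['force']@EX).round(1),(s['force']@EY).round(1),s['force'][2].round(1),'w',round(s['grip_width'],1))
E
python3 - <<'E'
from h import *
s=manip.observe();p,q=np.array(s['ee_pos']),R.from_quat(s['ee_rot'])
tw=plan(*tgt(-205,36,130,.2),30)
for n in(5,10,15,20,25,30): print(n,roll(p,q,tw,n)[0].round())
E
```

```text
per row [-0.858 -0.063  0.098  0.011  0.009  0.094] res 0.0
5 [348. 508. 215.]
10 [438. 416. 198.]
15 [502. 305. 179.]
20 [538. 182. 161.]
25 [544.  54. 144.]
30 [519. -73. 130.]
```

Emit:
servo_tool(motion=[[[-0.86,-0.06,0.03],[0.01,0.01,0.094],75],[[-0.86,-0.06,0.03],[0.01,0.01,0.094],75],[[-0.86,-0.06,0.03],[0.01,0.01,0.094],75],[[-0.86,-0.06,0.03],[0.01,0.01,0.094],75],[[-0.86,-0.06,0.03],[0.01,0.01,0.094],75],[[-0.86,-0.06,0.03],[0.01,0.01,0.094],75],[[-0.86,-0.06,0.03],[0.01,0.01,0.094],75],[[-0.86,-0.06,0.03],[0.01,0.01,0.094],75],[[-0.86,-0.06,0.03],[0.01,0.01,0.094],75],[[-0.86,-0.06,0.03],[0.01,0.01,0.094],75]], force=20)

```text
time: 1.6
ee_pos: [440.1, 416.4, 217.9]
ee_rot: [0.419, 0.907, -0.019, -0.029]
force: [0.4, 0.2, 0.9]
grip_width: 60.8
finger_force: 0.0
```

Emit:
servo_tool(motion=[[[-0.86,-0.06,0.03],[0.01,0.01,0.094],75],[[-0.86,-0.06,0.03],[0.01,0.01,0.094],75],[[-0.86,-0.06,0.03],[0.01,0.01,0.094],75],[[-0.86,-0.06,0.03],[0.01,0.01,0.094],75],[[-0.86,-0.06,0.03],[0.01,0.01,0.094],75],[[-0.86,-0.06,0.03],[0.01,0.01,0.094],75],[[-0.86,-0.06,0.03],[0.01,0.01,0.094],75],[[-0.86,-0.06,0.03],[0.01,0.01,0.094],75],[[-0.86,-0.06,0.03],[0.01,0.01,0.094],75],[[-0.86,-0.06,0.03],[0.01,0.01,0.094],75]])

```text
time: 2.85
ee_pos: [544.2, 182.7, 199.7]
ee_rot: [0.618, 0.783, -0.038, -0.057]
force: [1.0, 1.0, 0.0]
grip_width: 60.3
finger_force: 0.0
```

```bash
python3 - <<'E'
from h import *
st(); plan(*tgt(-205,36,130,.2),10)
E
```

```text
t 2.85 lane [ 48.8  73.  199.7] tilt 0.129 yawerr 0.456 xz 0.042 F(lane) 1.2 -0.7 0.0 w 60.3
per row [-0.864 -0.064  0.224  0.012  0.007  0.095] res 0.0
```

Emit:
servo_tool(motion=[[[-0.86,-0.06,0.22],[0.012,0.007,0.095],75],[[-0.86,-0.06,0.22],[0.012,0.007,0.095],75],[[-0.86,-0.06,0.22],[0.012,0.007,0.095],75],[[-0.86,-0.06,0.22],[0.012,0.007,0.095],75],[[-0.86,-0.06,0.22],[0.012,0.007,0.095],75],[[-0.86,-0.06,0.22],[0.012,0.007,0.095],75],[[-0.86,-0.06,0.22],[0.012,0.007,0.095],75],[[-0.86,-0.06,0.22],[0.012,0.007,0.095],75],[[-0.86,-0.06,0.22],[0.012,0.007,0.095],75],[[-0.86,-0.06,0.22],[0.012,0.007,0.095],75]])

```text
time: 4.1
ee_pos: [519.9, -72.4, 130.7]
ee_rot: [0.784, 0.612, -0.063, -0.078]
force: [0.6, 0.0, -0.6]
grip_width: 60.3
finger_force: 0.0
```

```bash
python3 - <<'E'
from h import *
st(); plan(*tgt(-207,36,90,.2),10)
c=cam("side"); a=c['pixels'][180:310,230:400,::-1]; cv2.imwrite("pics/c.png",np.clip(cv2.resize(a,None,fx=4,fy=4,interpolation=2)*1.4,0,255).astype('uint8'))
c=cam("wrist"); cv2.imwrite("pics/w.png",c['pixels'][:,:,::-1])
E
```

```text
t 4.1 lane [-204.7   35.3  130.7] tilt 0.201 yawerr -0.002 xz -0.003 F(lane) 0.2 -0.6 -0.6 w 60.3
per row [-0.008  0.025  0.133 -0.     0.    -0.   ] res 0.0
```

View pics/c.png

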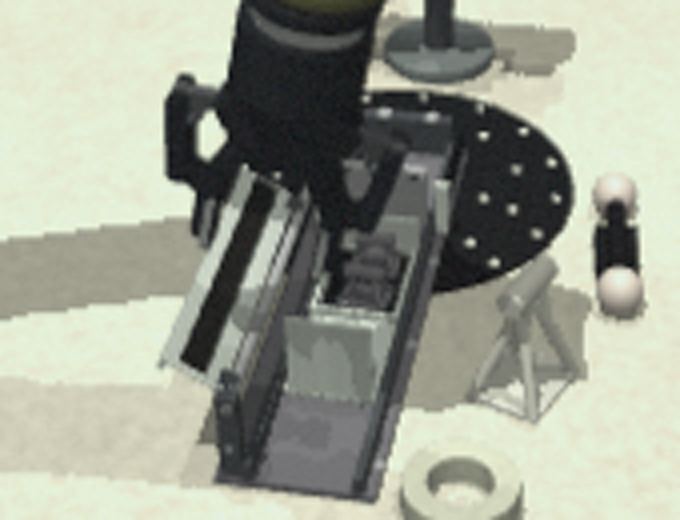

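View pics/w.png

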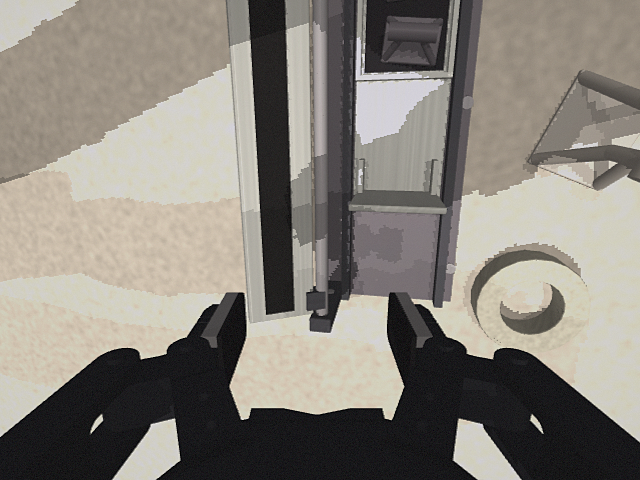

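Wrist view: the rail is at columns 230-310, the plate's top edge at (348-447, ~203) and its nearer lower band near row 212. The fingertips show at (240,295) and (392,295). The bracket and roll sit well to the right. I'll check the lane frame against this view.

```bash
python3 - <<'E'
from h import *
c=cam("wrist"); L=lane(pts(c))
print('eye',lane(np.array(c['eye'])).round())
for p in [(-181,27,68),(-181,-27,68),(-250,44+6*.88,62+3),(-250,85,84.5),(-262,-31.5,6),(-251,44,62),(-205,36,50)]: print(p,np.round(proj(c,world(*p))))
for (u,v) in [(350,203),(445,206),(397,200),(265,250),(321,250),(280,250),(310,250),(253,318),(240,298),(215,340),(392,298),(415,340),(205,310),(428,310)]: print((u,v),L[v,u].round(1))
E
```

```text
eye [-136.    7.  269.]
(-181, 27, 68) [353. 216.]
(-181, -27, 68) [452. 220.]
(-250, 49.28, 65) [317. 317.]
(-250, 85, 84.5) [254. 327.]
(-262, -31.5, 6) [435. 304.]
(-251, 44, 62) [325. 317.]
(-205, 36, 50) [341. 246.]
(350, 203) [-183.    34.3   17.4]
(445, 206) [-183.   -30.3   17.5]
(397, 200) [-176.3    2.1   38.1]
(265, 250) [-200.3   76.3   81.4]
(321, 250) [-203.9   46.4   64.3]
(280, 250) [-201.4   68.8   76.3]
(310, 250) [-203.7   52.8   66.4]
(253, 318) [-243.5   85.    84.7]
(240, 298) [-197.4   62.4  149.6]
(215, 340) [-197.9   58.4  178.5]
(392, 298) [-199.1    3.8  134.8]
(415, 340) [-199.2   -3.5  164.5]
(205, 310) [-201.1   74.8  155. ]
(428, 310) [-202.   -10.1  136.8]
```

```bash
python3 - <<'E'
from h import *
st(); plan(*tgt(-205,38,72,.2),10)
E
```

```text
t 4.25 lane [-205.4   35.5  130.8] tilt 0.202 yawerr -0.003 xz -0.004 F(lane) 0.4 0.9 0.2 w 60.8
per row [ 0.002  0.031  0.194 -0.     0.001 -0.001] res 0.0
```

Emit:
servo_tool(motion=[[[0,0.04,0.25],[0,0,0],75],[[0,0.04,0.25],[0,0,0],75],[[0,0.04,0.25],[0,0,0],75],[[0,0.04,0.25],[0,0,0],75],[[0,0.03,0.25],[0,0,0],75],[[0,0.03,0.2],[0,0,0],75],[[0,0.03,0.15],[0,0,0],75],[[0,0.03,0.1],[0,0,0],75],[[0,0.03,0.1],[0,0,0],75],[[0,0,0.1],[0,0,0],75]])

```text
time: 5.5
ee_pos: [518.4, -70.4, 73.4]
ee_rot: [0.783, 0.614, -0.062, -0.078]
force: [0.4, 0.4, -0.7]
grip_width: 60.3
finger_force: 0.0
```

```bash
python3 - <<'E'
from h import *
st()
E
```

```text
t 5.5 lane [-203.1   37.2   73.4] tilt 0.2 yawerr 0.001 xz -0.002 F(lane) 0.4 -0.3 -0.7 w 60.3
```

Emit:
servo_tool(motion=[[[0,0.02,0.11],[0,0,0],75],[[0,0.02,0.11],[0,0,0],75],[[0,0.02,0.11],[0,0,0],75],[[0,0.02,0.11],[0,0,0],75],[[0,0.02,0.11],[0,0,0],75],[[0,0.02,0.11],[0,0,0],75],[[0,0.02,0.11],[0,0,0],75],[[0,0.02,0.11],[0,0,0],75],[[0,0.02,0.11],[0,0,0],75],[[0,0.02,0.11],[0,0,0],75]])

```text
time: 6.75
ee_pos: [519.1, -70.7, 40.0]
ee_rot: [0.783, 0.614, -0.062, -0.077]
force: [0.5, 0.1, 7.0]
grip_width: 60.3
finger_force: 2.9
```

```bash
cat > rail.py <<'E'
from h import *
st()
for n in("wrist","scene"):
    c=cam(n); L=lane(pts(c)); x,y,z=L[...,0],L[...,1],L[...,2]
    m=(x>-170 if n=="wrist" else x>-160)&(x<-70)&(y>52)&(y<84)&(z>30)&(z<90)
    if m.sum()>30:
        k=np.polyfit(y[m],z[m],1); print(n,m.sum(),'slope',k[0].round(3),'q',(.5-np.arctan(k[0])).round(3),'z@72',np.polyval(k,72).round(1))
    b=(abs(x)<12)&(y>-40)&(y<60)&(z>75)&(z<160); print(' blade top n',b.sum(), np.percentile(z[b],98).round() if b.sum() else '')
E
python3 rail.py
```

```text
t 6.75 lane [-203.2   36.5   40. ] tilt 0.197 yawerr 0.001 xz -0.002 F(lane) 0.2 -0.5 7.0 w 60.3
wrist 13525 slope -0.637 q 1.067 z@72 46.9
 blade top n 0 
scene 211 slope -0.671 q 1.091 z@72 50.5
 blade top n 124 130.0
```

Emit:
servo_tool(motion=[[[0.08,0,-0.03],[0,0,0],75],[[0.08,-0.01,-0.03],[0,0,0],75],[[0.08,0,0],[0,0,0],75],[[0.08,0,0],[0,0,0],75],[[0.08,0,0],[0,0,0],75],[[0.08,0,0],[0,0,0],75],[[0.08,0,0],[0,0,0],75],[[0.08,0,0],[0,0,0],75],[[0.08,0,0],[0,0,0],75],[[0.08,0,0],[0,0,0],75]])

```text
time: 8.1
ee_pos: [522.6, -49.3, 41.8]
ee_rot: [0.784, 0.613, -0.064, -0.077]
force: [-4.8, -6.6, 5.4]
grip_width: 60.3
finger_force: 4.3
```

```bash
cat >> rail.py <<'E'
c=cam("wrist");L=lane(pts(c));x,y,z=L[...,0],L[...,1],L[...,2]
m=(abs(y)<25)&(z>58)&(z<72)&(x<-30)&(x>-215); print('plate top x',np.percentile(x[m],[5,50,95]).round(1) if m.sum() else 0,m.sum())
E
python3 rail.py
```

```text
t 8.1 lane [-181.6   38.2   41.8] tilt 0.201 yawerr -0.001 xz -0.005 F(lane) -7.6 3.0 5.4 w 60.3
wrist 17370 slope -0.473 q 0.942 z@72 50.5
 blade top n 0 
scene 274 slope -0.48 q 0.947 z@72 54.6
 blade top n 115 127.0
plate top x [-184.5 -167.1 -165.9] 3928
```

Emit:
servo_tool(motion=[[[0.12,0,0.02],[0,0,0],75],[[0.12,0.005,0.01],[0,0,0],75],[[0.12,0,0],[0,0,0],75],[[0.12,0,0],[0,0,0],75],[[0.12,0,0],[0,0,0],75],[[0.12,0,0],[0,0,0],75],[[0.12,0,0],[0,0,0],75],[[0.12,0,0],[0,0,0],75],[[0.12,0,0],[0,0,0],75],[[0.12,0,0],[0,0,0],75]])

```text
time: 9.5
ee_pos: [531.1, -16.4, 41.4]
ee_rot: [0.784, 0.612, -0.065, -0.076]
force: [-5.1, -10.3, 10.2]
grip_width: 60.1
finger_force: 6.1
```

```bash
python3 rail.py; python3 - <<'E'
from h import *
c=cam("wrist"); cv2.imwrite("pics/w2.png",c['pixels'][:,:,::-1])
E
```

```text
t 9.5 lane [-147.6   37.8   41.4] tilt 0.2 yawerr -0.002 xz -0.008 F(lane) -11.2 2.5 10.2 w 60.1
wrist 15008 slope -0.572 q 1.02 z@72 53.3
 blade top n 0 
scene 230 slope -0.518 q 0.978 z@72 54.3
 blade top n 118 127.0
plate top x [-149.9 -132.8 -131.5] 3975
```

View pics/w2.png

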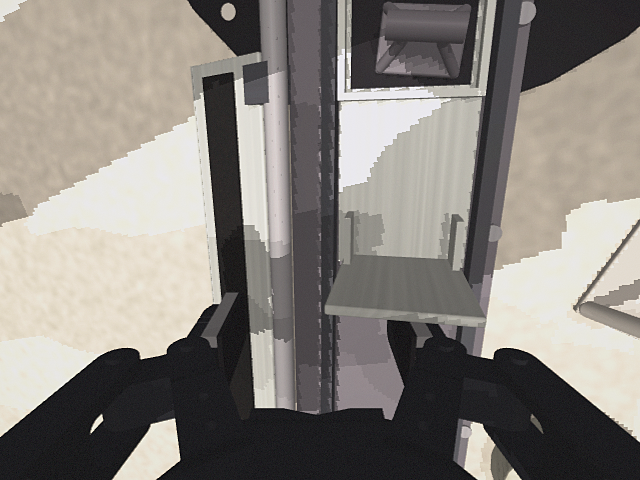

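The wrist view shows the push finger against the plate at (390-440, ~320). The rear specimen stands at (425,45), and the rail is down. I'll continue the push.

Emit:
servo_tool(motion=[[[0.12,0,0],[0,0,0],75],[[0.12,0,0],[0,0,0],75],[[0.12,0,0],[0,0,0],75],[[0.12,0,0],[0,0,0],75],[[0.12,0,0],[0,0,0],75],[[0.12,0,0],[0,0,0],75],[[0.12,0,0],[0,0,0],75],[[0.12,0,0],[0,0,0],75],[[0.12,0,0],[0,0,0],75],[[0.12,0,0],[0,0,0],75]])

```text
time: 10.95
ee_pos: [539.8, 18.4, 41.4]
ee_rot: [0.784, 0.612, -0.065, -0.076]
force: [-5.2, -10.3, 9.5]
grip_width: 59.9
finger_force: 6.3
```

```bash
python3 rail.py
```

```text
t 10.95 lane [-111.7   37.8   41.4] tilt 0.2 yawerr -0.002 xz -0.008 F(lane) -11.2 2.6 9.5 w 59.9
wrist 11098 slope -0.561 q 1.012 z@72 54.7
 blade top n 2 76.0
scene 111 slope -0.511 q 0.972 z@72 54.2
 blade top n 115 128.0
plate top x [-114.   -96.8  -95.6] 3990
```

Emit:
servo_tool(motion=[[[0.12,0,0],[0,0,0],75],[[0.12,0,0],[0,0,0],75],[[0.12,0,0],[0,0,0],75],[[0.12,0,0],[0,0,0],75],[[0.12,0,0],[0,0,0],75],[[0.12,0,0],[0,0,0],75],[[0.1,0,0],[0,0,0],75],[[0.1,0,0],[0,0,0],75],[[0.08,0,0],[0,0,0],75],[[0.06,0,0],[0,0,0],75]])

```text
time: 12.35
ee_pos: [547.3, 49.5, 41.2]
ee_rot: [0.784, 0.612, -0.065, -0.076]
force: [-5.6, -11.2, 11.1]
grip_width: 60.1
finger_force: 6.2
```

Emit:
servo_tool(motion=[[[0.03,0,0],[0,0,0],75],[[0.03,0,0],[0,0,0],75],[[0.03,0,0],[0,0,0],75],[[0.03,0,0],[0,0,0],75],[[0.03,0,0],[0,0,0],75],[[0.02,0,0],[0,0,0],75],[[0.02,0,0],[0,0,0],75],[[0.01,0,0],[0,0,0],75],[[0,0,0],[0,0,0],75],[[0,0,0],[0,0,0],75]])

```text
time: 13.6
ee_pos: [548.7, 55.2, 41.2]
ee_rot: [0.784, 0.612, -0.065, -0.077]
force: [-3.2, -9.7, 9.5]
grip_width: 60.3
finger_force: 6.1
```

```bash
python3 rail.py
```

```text
t 13.6 lane [-73.9  37.9  41.2] tilt 0.201 yawerr -0.002 xz -0.008 F(lane) -10.2 0.8 9.5 w 60.3
wrist 4496 slope -0.635 q 1.066 z@72 52.2
 blade top n 12041 125.0
scene 70 slope -0.516 q 0.976 z@72 53.7
 blade top n 116 129.0
plate top x [-77.1 -60.  -58.8] 3993
```

Emit:
servo_tool(motion=[[[0.02,0,0],[0,0,0],75],[[0.02,0,0],[0,0,0],75],[[0.02,0,0],[0,0,0],75],[[0.02,0,0],[0,0,0],75],[[0.02,0,0],[0,0,0],75],[[0.01,0,0],[0,0,0],75],[[0.01,0,0],[0,0,0],75],[[0,0,0],[0,0,0],75],[[0,0,0],[0,0,0],75],[[0,0,0],[0,0,0],75]])

```text
time: 15.0
ee_pos: [549.6, 58.7, 41.2]
ee_rot: [0.784, 0.612, -0.065, -0.077]
force: [-4.9, -9.8, 9.8]
grip_width: 60.0
finger_force: 6.0
```

```bash
python3 rail.py
```

```text
t 15.0 lane [-70.3  37.9  41.2] tilt 0.201 yawerr -0.002 xz -0.008 F(lane) -10.7 2.4 9.8 w 60.0
wrist 3956 slope -0.583 q 1.028 z@72 51.7
 blade top n 11932 125.0
scene 85 slope -0.519 q 0.979 z@72 53.8
 blade top n 116 128.0
plate top x [-73.6 -56.3 -55.2] 3978
```

Emit:
servo_tool(motion=[[[0.02,0,0],[0,0,0],75],[[0.02,0,0],[0,0,0],75],[[0.02,0,0],[0,0,0],75],[[0.02,0,0],[0,0,0],75],[[0.01,0,0],[0,0,0],75],[[0.01,0,0],[0,0,0],75],[[0.01,0,0],[0,0,0],75],[[0,0,0],[0,0,0],75],[[0,0,0],[0,0,0],75],[[0,0,0],[0,0,0],75]])

```text
time: 16.4
ee_pos: [549.7, 59.3, 41.2]
ee_rot: [0.785, 0.611, -0.066, -0.076]
force: [-6.0, -14.6, 12.2]
grip_width: 60.6
finger_force: 8.2
```

```bash
python3 rail.py; python3 - <<'E'
from h import *
for n in ("scene",):
    c=cam(n); L=lane(pts(c)); x,y,z=L[...,0],L[...,1],L[...,2]
    m=(abs(y)<22)&(z>30)&(z<42)&(x>40)&(x<130); print(n,np.sort(x[m]).round()[::4])
    a=c['pixels'][195:295,290:430,::-1]; cv2.imwrite("pics/d.png",np.clip(cv2.resize(a,None,fx=5,fy=5,interpolation=2)*1.6,0,255).astype('uint8'))
E
```

```text
t 16.4 lane [-69.7  38.   41.2] tilt 0.201 yawerr -0.004 xz -0.011 F(lane) -15.6 2.3 12.2 w 60.6
wrist 3888 slope -0.572 q 1.02 z@72 51.7
 blade top n 11883 125.0
scene 91 slope -0.528 q 0.986 z@72 53.7
 blade top n 116 129.0
plate top x [-73.2 -55.8 -54.6] 3985
scene [ 40.  41.  42.  42.  69.  71.  72.  72.  73.  74.  74.  75.  76.  77.
  78.  78.  79.  97.  97.  97.  98.  99.  99.  99. 100. 101. 101. 101.
 102. 103. 103. 103. 104. 104. 105. 105. 106. 106. 107. 107. 108. 108.
 109. 109. 110. 110.]
```

View pics/d.png

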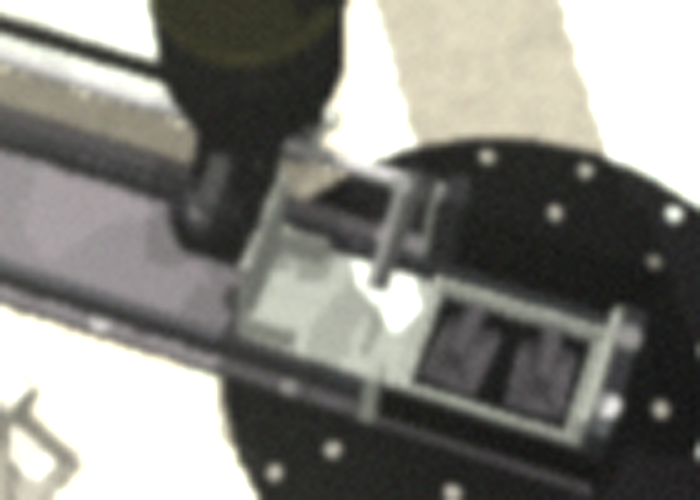

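The lip at (600,375) is against the stop, both specimens are standing, and the blade is up. Force rose while motion stopped, so I'll press slightly more to confirm it's home.

Emit:
servo_tool(motion=[[[0.02,0,0],[0,0,0],75],[[0.02,0,0],[0,0,0],75],[[0.02,0,0],[0,0,0],75],[[0.02,0,0],[0,0,0],75],[[0,0,0],[0,0,0],75],[[0,0,0],[0,0,0],75],[[0,0,0],[0,0,0],75],[[0,0,0],[0,0,0],75],[[0,0,0],[0,0,0],75],[[0,0,0],[0,0,0],75]])

```text
time: 17.85
ee_pos: [549.7, 59.4, 41.3]
ee_rot: [0.785, 0.611, -0.068, -0.075]
force: [-7.7, -18.5, 11.7]
grip_width: 60.1
finger_force: 10.1
```

```bash
python3 rail.py
```

```text
t 17.85 lane [-69.6  38.   41.3] tilt 0.202 yawerr -0.005 xz -0.014 F(lane) -19.8 3.0 11.7 w 60.1
wrist 3877 slope -0.568 q 1.017 z@72 51.7
 blade top n 11967 125.0
scene 90 slope -0.516 q 0.976 z@72 53.7
 blade top n 117 128.0
plate top x [-72.7 -55.8 -54.6] 3979
```

Emit:
servo_tool(motion=[[[-0.05,0,0],[0,0,0],75],[[-0.05,0,0],[0,0,0],75],[[-0.05,0,0],[0,0,0],75],[[-0.05,0,0],[0,0,0],75],[[-0.05,0,0],[0,0,0],75],[[-0.05,0,0],[0,0,0],75],[[-0.05,0,0],[0,0,0],75],[[-0.05,0,0],[0,0,0],75],[[0,0,0],[0,0,0],75],[[0,0,0],[0,0,0],75]])

```text
time: 19.25
ee_pos: [549.7, 59.1, 41.1]
ee_rot: [0.783, 0.614, -0.061, -0.079]
force: [-1.1, -0.0, 6.2]
grip_width: 60.5
finger_force: 3.7
```

```bash
python3 rail.py
```

```text
t 19.25 lane [-69.8  37.9  41.1] tilt 0.199 yawerr 0.001 xz 0.001 F(lane) -0.3 1.0 6.2 w 60.5
wrist 3902 slope -0.586 q 1.03 z@72 51.6
 blade top n 11947 126.0
scene 81 slope -0.55 q 1.003 z@72 53.5
 blade top n 119 129.0
plate top x [-73.3 -55.9 -54.6] 3967
```

Emit:
servo_tool(motion=[[[-0.06,0,0],[0,0,0],75],[[-0.06,0,0],[0,0,0],75],[[-0.06,0,0],[0,0,0],75],[[-0.06,0,0],[0,0,0],75],[[-0.06,0,0],[0,0,0],75],[[0,0,0],[0,0,0],75],[[0,-0.02,-0.1],[0,0,0],75],[[0,-0.02,-0.1],[0,0,0],75],[[0,-0.02,-0.1],[0,0,0],75],[[0,-0.02,-0.1],[0,0,0],75]])

```text
time: 20.65
ee_pos: [547.3, 47.3, 53.1]
ee_rot: [0.783, 0.613, -0.062, -0.077]
force: [-1.6, -1.1, 2.3]
grip_width: 60.5
finger_force: 1.0
```

Emit:
servo_tool(motion=[[[0,-0.02,-0.1],[0,0,0],75],[[0,-0.02,-0.1],[0,0,0],75],[[0,-0.02,-0.1],[0,0,0],75],[[0,-0.02,-0.1],[0,0,0],75],[[0,-0.02,-0.1],[0,0,0],75],[[0,-0.02,-0.1],[0,0,0],75],[[0,-0.02,-0.1],[0,0,0],75],[[0,-0.02,-0.1],[0,0,0],75],[[0,-0.02,-0.1],[0,0,0],75],[[0,-0.02,-0.1],[0,0,0],75]])

```text
time: 21.9
ee_pos: [546.8, 48.3, 83.6]
ee_rot: [0.783, 0.614, -0.063, -0.078]
force: [0.5, 0.2, 0.3]
grip_width: 60.2
finger_force: 0.0
```

Emit:
servo_tool(motion=[[[0,-0.04,-0.2],[0,0,0],75],[[0,-0.06,-0.3],[0,0,0],75],[[0,-0.06,-0.3],[0,0,0],75],[[0,-0.06,-0.3],[0,0,0],75],[[0,-0.06,-0.3],[0,0,0],75],[[0,-0.06,-0.3],[0,0,0],75],[[0,-0.06,-0.3],[0,0,0],75],[[0,-0.06,-0.3],[0,0,0],75],[[0,-0.04,-0.2],[0,0,0],75],[[0,0,0],[0,0,0],75]])

```text
time: 23.15
ee_pos: [547.4, 48.4, 160.4]
ee_rot: [0.783, 0.614, -0.062, -0.078]
force: [0.0, 1.1, 0.5]
grip_width: 60.2
finger_force: 0.0
```

```bash
python3 rail.py; python3 - <<'E'
from h import *
c=cam("wrist"); cv2.imwrite("pics/w3.png",c['pixels'][:,:,::-1])
c=cam("scene"); a=c['pixels'][175:300,240:430,::-1]; cv2.imwrite("pics/e.png",np.clip(cv2.resize(a,None,fx=4,fy=4,interpolation=2)*1.5,0,255).astype('uint8'))
E
```

```text
t 23.15 lane [-80.8  37.6 160.4] tilt 0.2 yawerr 0.001 xz -0.002 F(lane) 1.0 0.2 0.5 w 60.2
wrist 6463 slope 0.562 q -0.012 z@72 77.5
 blade top n 0 
scene 350 slope 0.578 q -0.024 z@72 79.6
 blade top n 0 
plate top x [-58.7 -56.1 -54.9] 665
```

View pics/e.png

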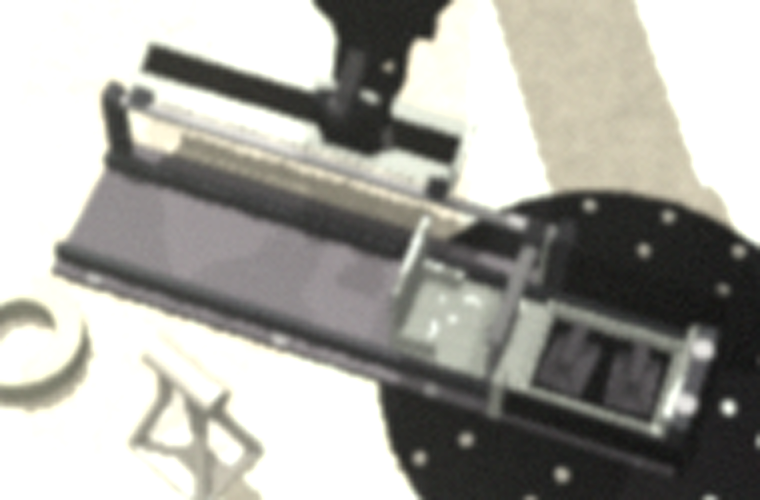

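View pics/w3.png

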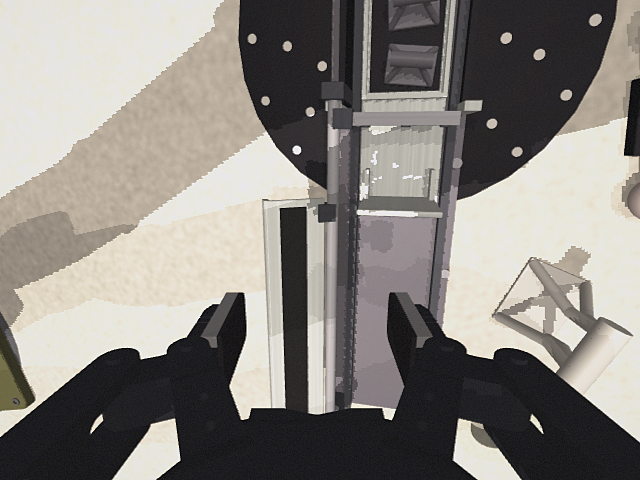

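Both views show the shutter closed over the flat tail (crop e at (510,320), wrist at row 115). The tray lip is at the stop (crop e at (685,370)), both specimens are standing, and the hand is clear. I'm handing in.

```bash
python3 -c "
from rig import manip
print(manip.hand_in())"
```

```text
the job is handed in; nothing more can be done
None
```

The job is handed in: I held the shutter open while pushing the tray home against the end stop, then let it close over the tail. At the last look both specimens were standing and the arm was clear at about 23 s, though the hand-in gave no verdict.

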